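# Hang the clip caddy by its slot on the evaporator stand

## Task

Pick up the blue and cream clip caddy by its dark grip block and hang it on the red-headed steel pin of the retort stand: feel for the pin gently, slide the caddy's side slot sideways over it and let the notch at the slot's end settle fully down on the pin, so the caddy hangs free and upright by itself when you let go. Keep the caddy upright the whole way, do not press or jerk it hard against the stand, and leave the other things where they are.

Things in the scene. Friction and masses are not known exactly. Their poses are not given: they have to be found in the camera images.
- caddy: Loose clip caddy, 0.25 to 0.5 kg. Origin: centre of its underside; x points away from the robot (yaw within 0.5 rad). Cream tray 70 (x) by 90 (y) by 30 mm with clips fixed in it; upright blue plate 8 mm thick along y through its middle, x from -4 to 4, y from -34 to 45 mm (below z = 98 mm only to y = 22), top at z = 150 mm; dark grip block on top.
- grip (a point): Centre of the caddy's dark grip block, 160 mm above the caddy's origin: 16 (x) by 44 (y) by 36 mm high (z 142 to 178 mm), to be pinched across x.
- slot_mouth (a point): Mouth of the L-shaped slot, at the plate's +y edge: x = 0, y = 45, z = 105 mm of the caddy. The level slot, z 98 to 112 mm, runs from here to its inner wall at y = -7 mm. The jaw above it reaches to y = 45, the jaw below only to y = 22 mm, so for 23 mm the upper jaw overhangs and can be lowered onto the pin to feel its height.
- slot_seat (a point): Middle of the top edge of the notch, which must come to rest on the pin: x = y = 0, z = 124 mm of the caddy. The notch is 14 mm wide (y -7 to 7 mm) and goes up from the slot's inner end, from z = 112 to 124 mm.
- stand: Fixed retort stand. Origin: underside of its green base on the rod's axis. Base x -50 to 110, y -60 to 60, 14 mm high; rod 12 mm thick up to z = 230 mm. A dark boss head (36 x 30 x 34 mm) on the rod carries a level steel pin 10 mm thick along -x (towards the robot) at y = 0, bare from x = -18 to -84 mm, then a red head 26 mm across, 6 mm thick.
- pin_line (a point): Point fixed on the stand at x = -60, y = 0, z = 180 mm, a good place for the plate (the tray clears the rod with the plate at x below -45 mm). The pin's real height differs from case to case and is NOT reported: its axis lies anywhere from z = 160 to 200 mm, exactly above or below this point; feel for it. It stays put.
- flask: Bystander: round glass flask with blue stopper in a cork foot, 80 mm across, 122 mm high; origin under its centre.
- beaker: Bystander: glass beaker, 64 mm across, 85 mm high; origin under its centre.
- wash_bottle: Bystander: white bottle with red cap, 64 mm across, 160 mm high; origin under its centre.
- amber_bottle: Bystander: amber jar with black lid, 72 mm across, 130 mm high; origin under its centre.
- spare_clip: Bystander: green plastic joint clip lying flat, about 50 by 42 by 10 mm.
- spatula: Bystander: lab spatula lying flat.
- cork_ring: Bystander: cork flask ring, 90 mm across, 22 mm high; origin under its centre.
Not all that is in view belongs to the job. Leave any purple look-alike of the caddy alone.

How it is judged:
By the outcome, as a careful person would: the job done as asked, in the order asked, and still so for the second after the job is handed in, with the robot touching nothing.
It also fails if it takes over 58 s, if anything falls off the work surface, if the arm or the gripper's body presses on something with over 40 N, if the wrist force passes 120 N, or if a joint passes its speed limit or range.

## Robot

A 6-joint arm with a two-finger parallel gripper is mounted at the origin on the work surface. World frame = base frame: x ahead of the robot, y to its left, z up, the work surface at z = 0. Lengths are in m, angles in rad, forces in N, time in s.
With the tool pointing down it reaches from about 0.35 to 0.875 m from the base axis. Payload 4.2 kg.
Tool frame: the origin (TCP) lies at the very end of the fingers, on their centre line; the grasp point (between the pads) lies 19 mm behind it; z points along the fingers, y is the line along which they close (so a half turn about z gives the same grasp; the last joint's range is limited). The gripper opens to 85 mm and grips with 20 to 120 N. Pads are 22 mm wide; open, the fingers measure 114 mm over their backs; the gripper's body (76 mm by 85 mm) begins 54 mm behind the grasp point. The pads swing forward as they close: fully open they stand 13 mm farther back than shut.
Start: joints at [1.493, 0.385, 0.008, 0, -1.194, -0.259], TCP at [0.207, 0.59, 0.231] pointing down, gripper open.
Joint ranges: [-3.14, 3.14], [-1.21, 2.06], [-1.07, 1.41], [-3.16, 2.05], [-2.99, -0.16], [-3.1, 3.1]. Speed limits (rad/s): [2.79, 2.79, 3.14, 3.14, 3.14, 3.14].

## Interface

Orientations are given as a unit quaternion [w, x, y, z].
In Python, from rig import r gives the robot as it stands.
- The arm moves only by the tool arm_command, never from a script. Its arguments are lists of equal length, an entry for each row: "grip": the closure, from -1 (fully open) to 1 (shut); "translation": the shift along the tool's x, y, z as a fraction of full scale, a list of three; "yaw": the turn about the tool's z as a fraction of full scale. A call has 1 to 10 rows; each row shifts and turns the commanded pose from where the row before left it, along the tool's axes as they then stand; what a row does not reach is not made up. Full scale, the value 1, is 5 cm for a shift and pi/2 rad for a turn. A row lasts 1/10 s, in which the tool goes at most 50 mm and 8.59 degrees, less where a joint would pass 70% of its speed; a pose out of reach is approached as far as the arm can. A call with a number of a shift or a turn outside -1 to 1 is refused whole. A call with a gripper value outside its range is refused whole. The fingers move at their own pace and stop on an object; "squeeze" is the grip in N (left out, the last holds). Time passes only in rows, so rows that do not move let the fingers close. It gives the time, the measured TCP pose, the force, the opening and the grip force at its end, in the units of the state.
- r.observe(): the state, without advancing time (a new reading comes with each control period).
- r.read_camera(name): name is "scene" or "top"; returns a dict with "frame" (480x640x3 uint8, red, green, blue), "depth" (480x640 float32, m along the optical axis (not along the pixel's ray), 0 where there is no reading), "camera_matrix" (3x3 intrinsics, pixels), "R" (3x3) and "t" (3): a world point X has camera coordinates R X + t. Camera axes: x right, y down, z forward; pixel columns grow to the right and rows downward; lengths in m; the calibration is good to about 2 mm. A picture is of the moment at which its call begins.
- r.hand_in(): hands the job in; it is judged then, once.
The state is a dict: "time_s": time; "joints": joint angles; "qd": joint speeds; "tau": joint torques, N m; "tool_pos": TCP position; "ee_rot": TCP orientation; "contact_force": force on the tool from outside, world axes, zero at the start; "ft_torque": the same for the moment, N m; "width": opening from 0.0 (shut) to 1.0 (fully open); "grasp_force": force on a finger pad.
Only numpy, scipy, OpenCV 4.12 (cv2) and the standard library are available. Lean on these libraries where they do the work, as an engineer would, in place of code of your own. Each camera call takes 0.05 s, during which the arm holds its last target. There are 200 camera calls.

## Working session

There is one attempt and no reset: what is moved stays moved. The work goes in short steps, Python scripts to look and compute and a tool call to move; the robot and the scene stay as the last step left them, time stands still between calls to the robot, and variables do not carry over. Pictures are saved under pics/ and viewed, at most 10 in all, crops included, and the job is handed in when it is done.

Besides the shell and the picture viewer there is one more tool, called after "Request:" by a JSON object that holds its "name" and its "arguments". arm_command: Moves the arm, as the interface text tells. Its arguments: {"type":"object","properties":{"grip":{"type":"array","items":{"type":"number"}},"translation":{"type":"array","items":{"type":"array","items":{"type":"number","minimum":-1,"maximum":1}}},"yaw":{"type":"array","items":{"type":"number","minimum":-1,"maximum":1}},"squeeze":{"type":"number"}},"required":["grip","translation","yaw"]}

```bash
mkdir -p pics
cat > h.py <<'E'
from rig import r
import numpy as np,cv2
def cam(n,name=None):
    c=r.read_camera(n)
    if name: cv2.imwrite('pics/'+name,c['frame'][:,:,::-1])
    return c
def cloud(c):
    d=c['depth'];v,u=np.mgrid[:480,:640];K=c['camera_matrix']
    X=np.stack([(u-K[0,2])/K[0,0]*d,(v-K[1,2])/K[1,1]*d,d],-1)
    W=(X-c['t'])@c['R']; W[d==0]=np.nan
    return W
E
python3 - <<'E'
from h import *
for n in('scene','top'):
    c=cam(n,n+'1.png');np.savez(n+'1.npz',W=cloud(c),f=c['frame'])
print(r.observe())
E
```

```text
{'time_s': 0.1, 'joints': array([ 1.49261324e+00,  3.85464827e-01,  6.76107979e-03, -4.22081776e-04,
       -1.19404108e+00, -2.58626720e-01]), 'qd': array([-0.00024862, -0.0012402 ,  0.00344487,  0.00085171, -0.00201642,
        0.00045616]), 'tau': array([ 2.64354128e-05, -3.93316483e+01,  1.88931334e+01,  4.19797227e+00,
       -2.57472093e-03,  6.18783190e-06]), 'tool_pos': array([0.2063468 , 0.58938895, 0.23034132]), 'ee_rot': array([ 9.87959954e-04,  9.85839839e-01, -1.67686684e-01, -1.07586352e-04]), 'contact_force': array([ 0.26828019, -0.58916077, -0.23480409]), 'ft_torque': array([ 0.00118089,  0.0140569 , -0.00619645]), 'grasp_force': 0.0, 'width': 0.9972429432458253}
```

View pics/scene1.png

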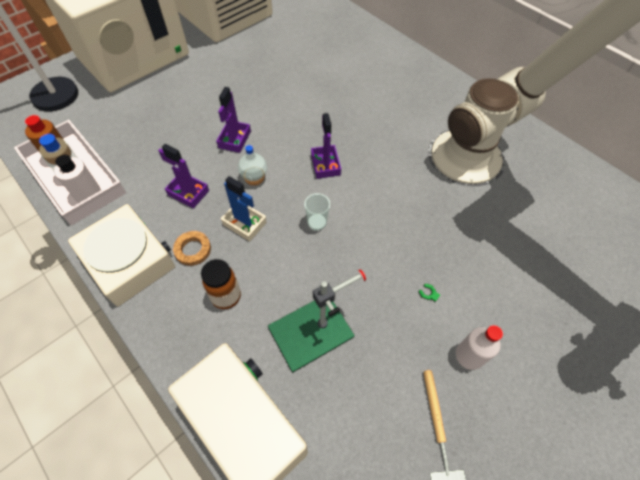

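View pics/top1.png

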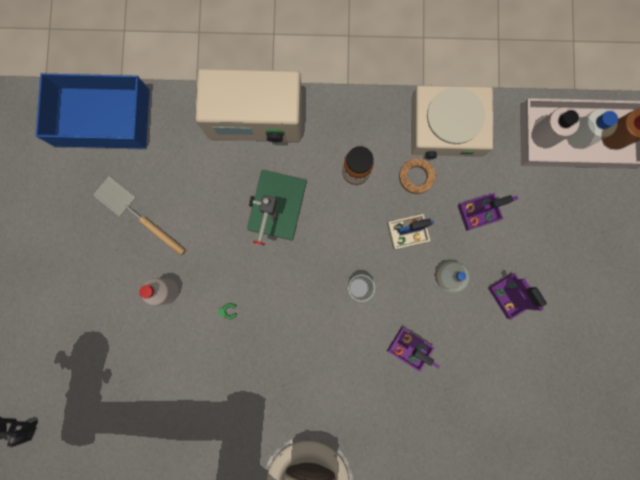

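The scene view shows the blue/cream caddy at about (240,210), with its grip at (236,187). The stand is at (320,310) with the red pin head at (362,275). In the top view the caddy is at (410,230), the stand rod at (267,205) and the red head at (259,242). Next I'll measure from the depth data and look at enlarged crops.

Run:
```python
from h import *
T=np.load('top1.npz');S=np.load('scene1.npz')
a=cv2.resize(T['f'][200:260,375:455],(800,600),interpolation=cv2.INTER_CUBIC)
b=cv2.resize(T['f'][165:255,235:315],(533,600),interpolation=cv2.INTER_CUBIC)
im=np.hstack([cv2.resize(a,(400,300)),cv2.resize(b,(400,450))[:300]*0+cv2.resize(b,(400,300))])
s1=cv2.resize(S['f'][165:250,205:285],(400,300),interpolation=cv2.INTER_CUBIC)
s2=cv2.resize(S['f'][255:375,260:380],(400,300),interpolation=cv2.INTER_CUBIC)
cv2.imwrite('pics/crop1.png',np.vstack([im,np.hstack([s1,s2])])[:,:,::-1])
def show(nm,D,u0,u1,v0,v1,f):
    W=D['W'][v0:v1,u0:u1].reshape(-1,3);C=D['f'][v0:v1,u0:u1].reshape(-1,3).astype(int)
    m=f(W,C)&np.isfinite(W[:,0]);P=W[m]
    if len(P)<3: print(nm,len(P));return
    (c,s,ang)=cv2.minAreaRect((P[:,:2]*1000).astype(np.float32))
    print(nm,len(P),'mean',P.mean(0).round(4),'lo',np.percentile(P,3,0).round(3),'hi',np.percentile(P,97,0).round(3),'rect',np.round(c,1),np.round(s,1),round(ang,1))
for D,box,n in((T,(375,450,200,260),'top'),(S,(205,285,165,250),'scene')):
    show(n+' tray',D,*box,lambda W,C:(W[:,2]>.015)&(W[:,2]<.034))
    show(n+' grip',D,*box,lambda W,C:(W[:,2]>.155)&(W[:,2]<.19))
    show(n+' griptop',D,*box,lambda W,C:(W[:,2]>.172)&(W[:,2]<.19))
    show(n+' plate',D,*box,lambda W,C:(W[:,2]>.05)&(W[:,2]<.14))
for D,box,n in((T,(235,315,160,255),'top'),(S,(255,380,255,375),'scene')):
    show(n+' base',D,*box,lambda W,C:(W[:,2]>.008)&(W[:,2]<.02)&(C[:,1]>C[:,0]+15))
    show(n+' rodtop',D,*box,lambda W,C:(W[:,2]>.215)&(W[:,2]<.24))
    show(n+' red',D,*box,lambda W,C:(C[:,0]>C[:,1]+60)&(W[:,2]>.1))
    show(n+' hi',D,*box,lambda W,C:(W[:,2]>.13)&(W[:,2]<.215))
```

```text
top tray 323 mean [ 0.6146 -0.2333  0.026 ] lo [ 0.577 -0.283  0.016] hi [ 0.657 -0.187  0.033] rect [ 617.5 -235.5] [70.6 90.9] 14.1
top grip 163 mean [ 0.6162 -0.2338  0.1759] lo [ 0.606 -0.255  0.162] hi [ 0.626 -0.214  0.181] rect [ 617.  -234.9] [16.5 44.1] 13.1
top griptop 142 mean [ 0.6169 -0.2351  0.1776] lo [ 0.607 -0.255  0.173] hi [ 0.627 -0.216  0.181] rect [ 617.  -235.4] [16. 43.] 14.7
top plate 55 mean [ 0.6112 -0.224   0.0914] lo [ 0.603 -0.266  0.055] hi [ 0.621 -0.192  0.135] rect [ 611.9 -230.5] [ 8.3 79. ] 8.4
scene tray 535 mean [ 0.6335 -0.2369  0.024 ] lo [ 0.541 -0.382  0.016] hi [ 0.735 -0.187  0.032] rect [ 619.5 -267.7] [207.6 164.2] 56.0
scene grip 197 mean [ 0.6225 -0.2317  0.1714] lo [ 0.611 -0.254  0.156] hi [ 0.632 -0.214  0.179] rect [ 621.3 -235.3] [17.  44.9] 16.5
scene griptop 121 mean [ 0.6215 -0.2341  0.1765] lo [ 0.611 -0.254  0.173] hi [ 0.631 -0.215  0.179] rect [ 621.1 -234.7] [16.8 43.6] 16.5
scene plate 689 mean [ 0.5817 -0.2697  0.0835] lo [ 0.497 -0.344  0.052] hi [ 0.632 -0.194  0.135] rect [ 571.  -277.9] [182.5  75.2] 45.1
top base 234
[... 282 characters left out ...]
563 0.112 0.182] hi [0.569 0.129 0.191] rect [566.  120.7] [18.   4.8] 80.4
top hi 465 mean [0.6297 0.1112 0.1843] lo [0.565 0.088 0.171] hi [0.667 0.142 0.196] rect [617.7 123.4] [ 57.4 107.7] 79.2
scene base 3301 mean [0.6929 0.101  0.0133] lo [0.617 0.038 0.01 ] hi [0.76  0.158 0.017] rect [683.1  97.1] [120.6 160.4] 78.4
scene rodtop 50 mean [0.655  0.1042 0.2259] lo [0.65  0.099 0.216] hi [0.659 0.108 0.231] rect [654.  103.4] [10.3 10.4] 20.9
scene red 32 mean [0.5688 0.123  0.1848] lo [0.565 0.113 0.18 ] hi [0.572 0.131 0.188] rect [568.8 121.6] [21.4  6.7] 81.8
scene hi 645 mean [0.6401 0.1144 0.1829] lo [0.569 0.09  0.165] hi [0.673 0.142 0.2  ] rect [622.2 125.3] [ 56.5 109.1] 76.4
```

View pics/crop1.png

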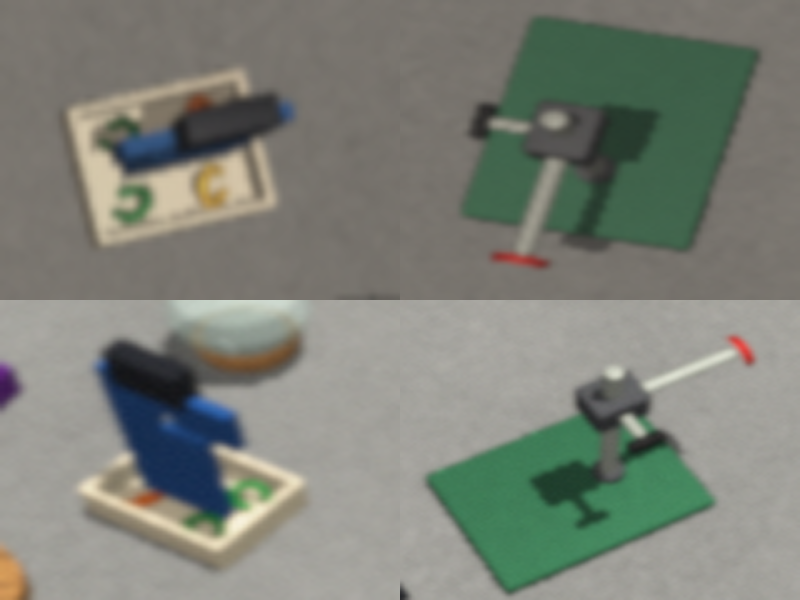

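The crops confirm the shapes: the caddy's overhanging jaw points to +y and the pin runs towards the robot. Both rectangles match the given sizes. The caddy is at about (0.619, -0.235) with yaw +0.26, and the stand at about (0.652, 0.1035) with yaw -0.20. One more calculation gives the pin height estimate and the first move.

```bash
cat >> h.py <<'E'
CAD=np.array([.619,-.235]);CY=.26
ST=np.array([.652,.1035]);SY=-.205
def stand(W):
    c,s=np.cos(SY),np.sin(SY);d=W[...,:2]-ST
    return np.stack([c*d[...,0]+s*d[...,1],-s*d[...,0]+c*d[...,1],W[...,2]],-1)
def sworld(x,y):
    c,s=np.cos(SY),np.sin(SY);return ST+[c*x-s*y,s*x+c*y]
def plan(xy,z,cy):
    o=r.observe();q=o['ee_rot']/np.linalg.norm(o['ee_rot']);w,a,b,c=q
    R=np.array([[1-2*(b*b+c*c),2*(a*b-w*c),2*(a*c+w*b)],[2*(a*b+w*c),1-2*(a*a+c*c),2*(b*c-w*a)],[2*(a*c-w*b),2*(b*c+w*a),1-2*(a*a+b*b)]])
    d=np.array([*xy,z])-o['tool_pos'];ty=np.arctan2(R[1,1],R[0,1])
    dy=(cy-ty+np.pi/2)%np.pi-np.pi/2
    print('t',round(o['time_s'],2),'d world',d.round(4),'tool units',(R.T@d/.05).round(3),'yaw units',round(-dy/(np.pi/2),3),'F',o['contact_force'].round(2),'M',o['ft_torque'].round(3),'w',round(o['width'],3),'gf',round(o['grasp_force'],1))
    return R
E
python3 - <<'E'
from h import *
for n in('top1','scene1'):
    W=np.load(n+'.npz')['W'];P=stand(W)
    m=(P[...,0]<-25)&(P[...,0]>-80)&(abs(P[...,1])<.02*1)&(P[...,2]>.13) if 0 else (P[...,0]<-.025)&(P[...,0]>-.08)&(abs(P[...,1])<.02)&(P[...,2]>.13)
    Q=P[m];print(n,m.sum(),'pin y',Q[:,1].mean().round(4),'z med/95',np.percentile(Q[:,2],[50,95]).round(4), 'slope',np.polyfit(Q[:,0],Q[:,1],1).round(3))
W=np.load('top1.npz')['W']
for nm,(u,v) in dict(beaker=(361,288),amber=(358,162),flask=(452,276),ring=(418,176)).items(): print(nm,W[v,u].round(3))
R=plan(CAD,.26,CY);print(R.round(3))
E
```

```text
top1 114 pin y -0.0007 z med/95 [0.1786 0.1822] slope [ 0.003 -0.001]
scene1 137 pin y 0.0008 z med/95 [0.1782 0.1812] slope [0.011 0.001]
beaker [ 0.474 -0.122  0.002]
amber [ 0.764 -0.099  0.13 ]
flask [ 0.507 -0.328  0.087]
ring [ 0.764 -0.263  0.005]
t 0.1 d world [ 0.4127 -0.8244  0.0297] tool units [13.24  12.833 -0.566] yaw units 0.62 F [ 0.27 -0.59 -0.23] M [ 0.001  0.014 -0.006] w 0.997 gf 0.0
[[ 0.944 -0.331 -0.001]
 [-0.331 -0.944 -0.002]
 [ 0.     0.002 -1.   ]]
```

Request:
{"name": "arm_command", "arguments": {"grip": [-1,-1,-1,-1,-1,-1,-1,-1], "translation": [[0,0,-0.3],[0,0,-0.3],[0,0,-0.3],[0,0,-0.3],[0,0,-0.3],[0,0,-0.3],[0,0,0],[0,0,0]], "yaw": [0.08,0.08,0.08,0.08,0.08,0.08,0.08,0.06]}}

```text
time_s: 0.9
tool_pos: [0.2064, 0.5898, 0.3214]
ee_rot: [0.0, 0.791, -0.611, -0.0]
contact_force: [0.8, -0.8, 0.3]
width: 0.998
grasp_force: 0.0
```

```bash
python3 -c "
from h import *
plan(CAD,.32,CY);plan(sworld(-.062,-.15),.32,CY)"
```

```text
t 0.9 d world [ 0.4126 -0.8248 -0.0014] tool units [18.047 -3.813  0.021] yaw units -0.003 F [ 0.75 -0.81  0.32] M [-0.01  -0.007 -0.03 ] w 0.998 gf 0.0
t 0.9 d world [ 0.3543 -0.6206 -0.0014] tool units [13.8   -3.719  0.023] yaw units -0.003 F [ 0.75 -0.81  0.32] M [-0.01  -0.007 -0.03 ] w 0.998 gf 0.0
```

Request:
{"name": "arm_command", "arguments": {"grip": [-1,-1,-1,-1,-1,-1,-1,-1,-1,-1], "translation": [[0.5,-0.1,0],[0.9,-0.19,0],[0.9,-0.19,0],[0.9,-0.19,0],[0.9,-0.19,0],[0.9,-0.19,0],[0.9,-0.19,0],[0.9,-0.19,0],[0.9,-0.19,0],[0.9,-0.19,0]], "yaw": [0,0,0,0,0,0,0,0,0,0]}}

```text
time_s: 1.9
tool_pos: [0.4047, 0.1957, 0.3212]
ee_rot: [0.0, 0.793, -0.609, -0.0]
contact_force: [1.0, 0.7, 0.3]
width: 1.0
grasp_force: 0.0
```

Request:
{"name": "arm_command", "arguments": {"grip": [-1,-1,-1,-1,-1,-1,-1,-1,-1,-1], "translation": [[0.9,-0.19,0],[0.9,-0.19,0],[0.9,-0.19,0],[0.9,-0.19,0],[0.9,-0.19,0],[0.9,-0.19,0],[0.9,-0.19,0],[0.9,-0.19,0],[0.9,-0.19,0],[0.7,-0.15,0]], "yaw": [0,0,0,0,0,0,0,0,0,0]}}

```text
time_s: 2.9
tool_pos: [0.6081, -0.206, 0.3202]
ee_rot: [0.0, 0.792, -0.61, -0.001]
contact_force: [0.6, 0.2, 1.3]
width: 0.999
grasp_force: 0.0
```

```bash
python3 -c "
from h import *
plan(CAD,.141,CY)"
```

```text
t 2.9 d world [ 0.0109 -0.029  -0.1792] tool units [ 0.619 -0.069  3.583] yaw units -0.001 F [0.6  0.23 1.25] M [ 0.087 -0.08  -0.016] w 0.999 gf 0.0
```

Request:
{"name": "arm_command", "arguments": {"grip": [-1,-1,-1,-1,-1,-1,-1], "translation": [[0.3,-0.04,0.3],[0.15,-0.03,0.5],[0,0,0.5],[0,0,0.5],[0,0,0.4],[0,0,0],[0,0,0]], "yaw": [0,0,0,0,0,0,0]}}

```text
time_s: 3.6
tool_pos: [0.6166, -0.2242, 0.2112]
ee_rot: [0.0, 0.793, -0.609, -0.0]
contact_force: [0.7, 0.0, 1.0]
width: 1.003
grasp_force: 0.0
```

```bash
python3 -c "
from h import *
plan(CAD,.141,CY)
S=cam('scene');T=cam('top')
a=cv2.resize(S['frame'][130:250,180:300],(400,400),interpolation=2);b=cv2.resize(T['frame'][185:265,375:455],(400,400),interpolation=2)
cv2.imwrite('pics/p4.png',np.hstack([a,b])[:,:,::-1])"
```

```text
t 3.6 d world [ 0.0024 -0.0108 -0.0702] tool units [0.221 0.007 1.403] yaw units 0.001 F [0.72 0.03 0.97] M [ 0.032 -0.002 -0.022] w 1.003 gf 0.0
```

View pics/p4.png

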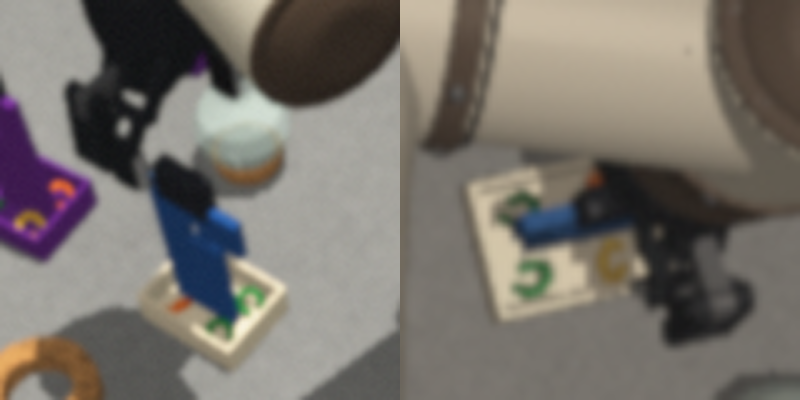

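The fingers (left panel, around (110,130) and (235,80)) straddle the dark block at (185,185), and the purple look-alike stands clear. Next I descend and close.

Request:
{"name": "arm_command", "arguments": {"grip": [-1,-1,-1,-1,-1,-1], "translation": [[0.22,0,0.2],[0,0,0.4],[0,0,0.4],[0,0,0.4],[0,0,0],[0,0,0]], "yaw": [0,0,0,0,0,0]}}

```text
time_s: 4.3
tool_pos: [0.6199, -0.2358, 0.1416]
ee_rot: [0.0, 0.793, -0.609, 0.0]
contact_force: [0.3, 0.1, 0.7]
width: 0.996
grasp_force: 0.0
```

Request:
{"name": "arm_command", "arguments": {"grip": [0.2,0.4,0.6,0.8,0.8,0.8,0.8,0.8], "translation": [[0,0,0],[0,0,0],[0,0,0],[0,0,0],[0,0,0],[0,0,0],[0,0,0],[0,0,0]], "yaw": [0,0,0,0,0,0,0,0], "squeeze": 50}}

```text
time_s: 5.1
tool_pos: [0.6195, -0.2352, 0.1416]
ee_rot: [0.0, 0.793, -0.609, 0.0]
contact_force: [-0.9, 0.9, 1.6]
width: 0.182
grasp_force: 51.1
```

```bash
python3 -c "
from h import *
plan(CAD,.141,CY)"
```

```text
t 5.1 d world [-0.0005  0.0002 -0.0006] tool units [-0.006  0.009  0.012] yaw units 0.0 F [-0.89  0.87  1.57] M [ 0.09   0.273 -0.047] w 0.182 gf 51.1
```

Request:
{"name": "arm_command", "arguments": {"grip": [0.9,0.9,0.9,0.9,0.9,0.9,0.9,0.9,0.9,0.9], "translation": [[0,0,0],[0,0,-0.1],[0,0,-0.2],[0,0,-0.4],[0,0,-0.5],[0,0,-0.5],[0,0,-0.5],[0,0,-0.5],[0,0,-0.2],[0,0,-0.1]], "yaw": [0,0,0,0,0,0,0,0,0,0], "squeeze": 75}}

```text
time_s: 6.1
tool_pos: [0.6197, -0.235, 0.292]
ee_rot: [-0.001, 0.793, -0.609, 0.0]
contact_force: [0.1, 0.1, -4.7]
width: 0.175
grasp_force: 73.3
```

Request:
{"name": "arm_command", "arguments": {"grip": [0.9,0.9,0.9,0.9,0.9,0.9,0.9,0.9], "translation": [[0,0,0],[0,0,0],[0,0,0],[0,0,0],[0,0,0],[0,0,0],[0,0,0],[0,0,0]], "yaw": [0.02,0.04,0.05,0.05,0.05,0.05,0.03,0.006]}}

```text
time_s: 6.9
tool_pos: [0.619, -0.2348, 0.2892]
ee_rot: [-0.001, -0.631, 0.776, 0.002]
contact_force: [0.1, 0.6, -3.7]
width: 0.178
grasp_force: 73.2
```

```bash
python3 -c "
from h import *
plan(sworld(-.062,-.13),.291,SY)
T=cam('top');S=cam('scene','s5.png')"
```

```text
t 6.9 d world [-0.0541  0.2236  0.0018] tool units [-4.158  1.973 -0.026] yaw units -0.0 F [ 0.09  0.59 -3.67] M [ 0.038 -0.048  0.035] w 0.178 gf 73.2
```

View pics/s5.png

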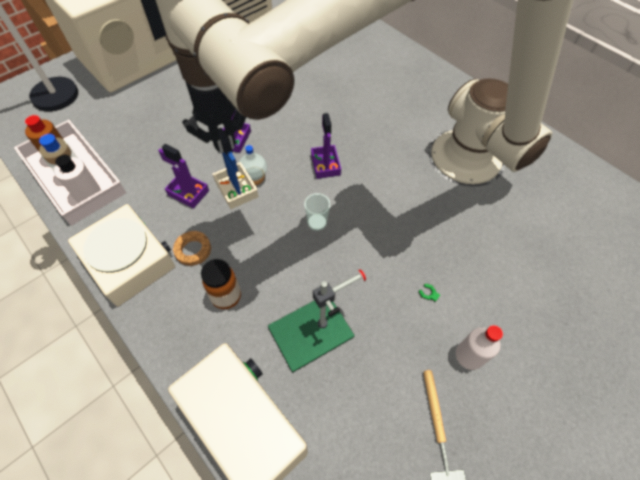

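The caddy is held upright at about (235,170), clear of everything. Next I carry it to a point beside the stand.

Request:
{"name": "arm_command", "arguments": {"grip": [0.9,0.9,0.9,0.9,0.9,0.9,0.9,0.9,0.9,0.9], "translation": [[-0.1,0.05,0],[-0.3,0.14,0],[-0.5,0.24,0],[-0.6,0.28,0],[-0.6,0.28,0],[-0.6,0.28,0],[-0.6,0.28,0],[-0.5,0.24,0],[-0.25,0.12,0],[-0.1,0.05,0]], "yaw": [0,0,0,0,0,0,0,0,0,0]}}

```text
time_s: 8.0
tool_pos: [0.5651, -0.0102, 0.2918]
ee_rot: [0.0, -0.632, 0.775, -0.0]
contact_force: [-0.2, -0.3, -4.2]
width: 0.175
grasp_force: 73.3
```

Request:
{"name": "arm_command", "arguments": {"grip": [0.9,0.9,0.9,0.9,0.9,0.9,0.9], "translation": [[0,0,0.15],[0,0,0.3],[0,0,0.4],[0,0,0.35],[0,0,0.2],[0,0,0.05],[0,0,0]], "yaw": [0,0,0,0,0,0,0]}}

```text
time_s: 8.7
tool_pos: [0.5661, -0.0126, 0.2187]
ee_rot: [-0.0, -0.631, 0.776, -0.0]
contact_force: [-0.1, 0.1, -4.0]
width: 0.178
grasp_force: 73.4
```

Run:
```python
from h import *
plan(sworld(-.062,-.033),.217,SY)
f=[]
for n,(u,v) in (('scene',(310,240)),('top',(290,230))):
    c=cam(n);f.append(cv2.resize(c['frame'][v-75:v+75,u-75:u+75],(400,400),interpolation=2))
    P=stand(cloud(c));C=c['frame'].astype(int)
    near=(abs(P[...,0]+.062)<.06)&(abs(P[...,1]+.13)<.07)
    b=near&(C[...,2]>C[...,0]+40)&(P[...,2]>.08)&(P[...,2]<.25)
    t=near&(C.min(-1)>130)&(P[...,2]<.13)&(P[...,2]>.05)
    for nm,m in(('blue',b),('cream',t)):
        Q=P[m]
        if len(Q)>3:print(n,nm,len(Q),np.percentile(Q,[2,50,98],0).round(4).tolist())
cv2.imwrite('pics/p6.png',np.hstack(f)[:,:,::-1])
```

```text
t 8.7 d world [ 0.0184  0.0964 -0.0017] tool units [-1.964  0.033  0.034] yaw units -0.0 F [-0.13  0.11 -4.04] M [-0.014 -0.004 -0.005] w 0.178 gf 73.4
scene blue 389 [[-0.0605, -0.1571, 0.0961], [-0.0553, -0.12, 0.1613], [-0.0542, -0.0876, 0.2274]]
scene cream 293 [[-0.0934, -0.1759, 0.0774], [-0.0691, -0.1095, 0.0889], [-0.0245, -0.0865, 0.109]]
top cream 156 [[-0.0966, -0.1761, 0.0779], [-0.0825, -0.1652, 0.0853], [-0.0603, -0.0944, 0.1107]]
```

View pics/p6.png

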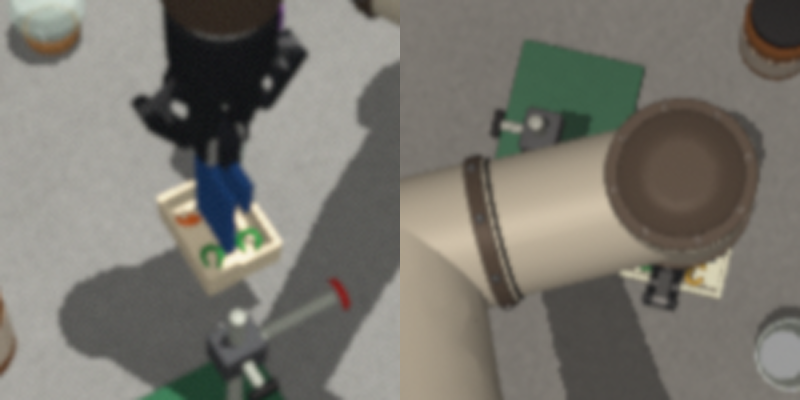

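The caddy hangs upright from the gripper at stand y of about -131 mm, with the tray bottom at z≈77 mm, as intended. The jaw will pass about 9 mm above the pin. Now I slide in gently.

Request:
{"name": "arm_command", "arguments": {"grip": [0.9,0.9,0.9,0.9,0.9,0.9,0.9,0.9,0.9,0.9], "translation": [[-0.1,0.03,0],[-0.2,0,0],[-0.3,0,0],[-0.3,0,0],[-0.3,0,0],[-0.26,0,0],[-0.2,0,0],[-0.15,0,0],[-0.1,0,0],[-0.05,0,0]], "yaw": [0,0,0,0,0,0,0,0,0,0]}}

```text
time_s: 9.8
tool_pos: [0.5844, 0.0846, 0.2187]
ee_rot: [-0.0, -0.631, 0.776, -0.0]
contact_force: [0.1, 0.2, -4.2]
width: 0.174
grasp_force: 73.4
```

Request:
{"name": "arm_command", "arguments": {"grip": [0.9,0.9,0.9,0.9], "translation": [[0,0,0.04],[0,0,0.04],[0,0,0],[0,0,0]], "yaw": [0,0,0,0]}}

```text
time_s: 10.2
tool_pos: [0.5842, 0.0838, 0.2147]
ee_rot: [-0.0, -0.631, 0.776, 0.0]
contact_force: [-0.9, 0.3, -3.7]
width: 0.176
grasp_force: 73.4
```

Run:
```python
from h import *
plan(sworld(-.062,-.033),.217,SY)
c=cam('scene');P=stand(cloud(c));C=c['frame'].astype(int)
cv2.imwrite('pics/p7.png',cv2.resize(c['frame'][200:330,260:390],(600,600),interpolation=2)[:,:,::-1])
Q=P[(P[...,0]<-.07)&(P[...,0]>-.082)&(abs(P[...,1])<.012)&(P[...,2]>.15)];print(np.percentile(Q,[5,50,95],0).round(4).tolist())
```

```text
t 10.2 d world [ 0.0004 -0.      0.0023] tool units [-0.001 -0.007 -0.045] yaw units -0.0 F [-0.86  0.26 -3.73] M [-0.032 -0.028 -0.007] w 0.176 gf 73.4
[[-0.0812, -0.0098, 0.1805], [-0.0754, 0.0031, 0.5509], [-0.0705, 0.0095, 0.5708]]
```

View pics/p7.png

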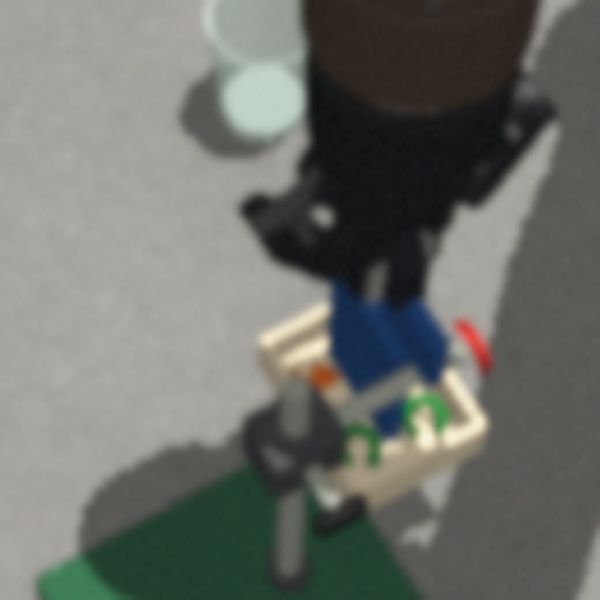

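The pin passes just below the overhanging jaw, at about (390,390), and the plate sits inside the red head. Now I feel downward in fine steps.

Request:
{"name": "arm_command", "arguments": {"grip": [0.9,0.9,0.9,0.9], "translation": [[0,0,0.02],[0,0,0.02],[0,0,0],[0,0,0]], "yaw": [0,0,0,0]}}

```text
time_s: 10.65
tool_pos: [0.5843, 0.0842, 0.2128]
ee_rot: [-0.0, -0.631, 0.776, -0.0]
contact_force: [0.5, 0.2, -4.0]
width: 0.174
grasp_force: 73.4
```

Request:
{"name": "arm_command", "arguments": {"grip": [0.9,0.9,0.9], "translation": [[0,0,0.015],[0,0,0],[0,0,0]], "yaw": [0,0,0]}}

```text
time_s: 10.95
tool_pos: [0.5843, 0.0842, 0.212]
ee_rot: [-0.0, -0.631, 0.776, -0.0]
contact_force: [0.6, -0.3, -4.7]
width: 0.18
grasp_force: 73.4
```

Request:
{"name": "arm_command", "arguments": {"grip": [0.9,0.9,0.9], "translation": [[0,0,0.015],[0,0,0],[0,0,0]], "yaw": [0,0,0]}}

```text
time_s: 11.25
tool_pos: [0.5843, 0.0842, 0.2113]
ee_rot: [-0.0, -0.631, 0.776, 0.0]
contact_force: [-0.0, 0.6, -5.0]
width: 0.176
grasp_force: 73.4
```

Not touching yet, so I continue.

Request:
{"name": "arm_command", "arguments": {"grip": [0.9,0.9,0.9], "translation": [[0,0,0.015],[0,0,0],[0,0,0]], "yaw": [0,0,0]}}

```text
time_s: 11.55
tool_pos: [0.5843, 0.0842, 0.2105]
ee_rot: [-0.0, -0.631, 0.776, 0.0]
contact_force: [0.7, -0.6, -5.0]
width: 0.179
grasp_force: 73.4
```

Request:
{"name": "arm_command", "arguments": {"grip": [0.9,0.9,0.9], "translation": [[0,0,0.015],[0,0,0],[0,0,0]], "yaw": [0,0,0]}}

```text
time_s: 11.85
tool_pos: [0.5843, 0.0842, 0.2098]
ee_rot: [-0.0, -0.631, 0.776, 0.0]
contact_force: [0.6, 0.3, -4.5]
width: 0.175
grasp_force: 73.4
```

Request:
{"name": "arm_command", "arguments": {"grip": [0.9,0.9,0.9], "translation": [[0,0,0.01],[0,0,0],[0,0,0]], "yaw": [0,0,0]}}

```text
time_s: 12.15
tool_pos: [0.5843, 0.0842, 0.2093]
ee_rot: [-0.0, -0.631, 0.776, 0.0]
contact_force: [0.0, -0.4, -4.5]
width: 0.177
grasp_force: 73.4
```

Request:
{"name": "arm_command", "arguments": {"grip": [0.9,0.9,0.9], "translation": [[0,0,0.015],[0,0,0],[0,0,0]], "yaw": [0,0,0]}}

```text
time_s: 12.45
tool_pos: [0.5844, 0.0842, 0.2091]
ee_rot: [0.0, -0.631, 0.776, -0.0]
contact_force: [-1.6, -1.5, -0.7]
width: 0.177
grasp_force: 73.9
```

Request:
{"name": "arm_command", "arguments": {"grip": [0.9,0.9,0.9], "translation": [[0,0,0.015],[0,0,0],[0,0,0]], "yaw": [0,0,0]}}

```text
time_s: 12.75
tool_pos: [0.5845, 0.0841, 0.2088]
ee_rot: [0.0, -0.631, 0.776, -0.0]
contact_force: [-3.2, -1.1, 3.8]
width: 0.174
grasp_force: 74.6
```

Request:
{"name": "arm_command", "arguments": {"grip": [0.9,0.9,0.9], "translation": [[0,0,0.015],[0,0,0],[0,0,0]], "yaw": [0,0,0]}}

```text
time_s: 13.05
tool_pos: [0.5845, 0.0841, 0.2087]
ee_rot: [0.001, -0.631, 0.776, -0.001]
contact_force: [-4.3, -1.1, 7.5]
width: 0.175
grasp_force: 75.1
```

Contact: the weight is taken up at TCP z≈0.2091, so the pin top is at about 0.180. I lift to 2 mm above contact to centre the pin in the slot, then slide.

Request:
{"name": "arm_command", "arguments": {"grip": [0.9,0.9,0.9,0.9], "translation": [[0,0,-0.04],[0,0,-0.04],[0,0,0],[0,0,0]], "yaw": [0,0,0,0]}}

```text
time_s: 13.45
tool_pos: [0.5841, 0.0843, 0.2099]
ee_rot: [-0.001, -0.631, 0.776, 0.0]
contact_force: [-0.5, 0.1, -4.0]
width: 0.18
grasp_force: 73.4
```

Request:
{"name": "arm_command", "arguments": {"grip": [0.9,0.9,0.9,0.9,0.9,0.9], "translation": [[-0.05,0,0],[-0.05,0,0],[-0.05,0,0],[-0.05,0,0],[0,0,0],[0,0,0]], "yaw": [0,0,0,0,0,0]}}

```text
time_s: 14.05
tool_pos: [0.5863, 0.0941, 0.211]
ee_rot: [-0.0, -0.631, 0.776, 0.0]
contact_force: [0.6, 0.2, -4.6]
width: 0.182
grasp_force: 73.4
```

Run:
```python
from h import *
plan(sworld(-.062,0),.2111,SY)
```

```text
t 14.05 d world [0.005  0.022  0.0001] tool units [-0.451 -0.008 -0.001] yaw units 0.0 F [ 0.62  0.2  -4.61] M [-0.004  0.019  0.005] w 0.182 gf 73.4
```

Request:
{"name": "arm_command", "arguments": {"grip": [0.9,0.9,0.9,0.9,0.9,0.9,0.9], "translation": [[-0.06,0,0],[-0.06,0,0],[-0.06,0,0],[-0.05,0,0],[-0.04,0,0],[0,0,0],[0,0,0]], "yaw": [0,0,0,0,0,0,0]}}

```text
time_s: 14.75
tool_pos: [0.589, 0.1072, 0.211]
ee_rot: [-0.0, -0.631, 0.776, 0.0]
contact_force: [-0.4, 0.9, -3.9]
width: 0.175
grasp_force: 73.4
```

Request:
{"name": "arm_command", "arguments": {"grip": [0.9,0.9,0.9,0.9,0.9,0.9,0.9], "translation": [[-0.03,0,0],[-0.03,0,0],[-0.03,0,0],[-0.03,0,0],[-0.02,0,0],[0,0,0],[0,0,0]], "yaw": [0,0,0,0,0,0,0]}}

```text
time_s: 15.45
tool_pos: [0.5905, 0.1141, 0.211]
ee_rot: [-0.0, -0.631, 0.776, 0.0]
contact_force: [0.3, 0.6, -3.9]
width: 0.179
grasp_force: 73.4
```

Run:
```python
from h import *
plan(sworld(-.062,0),.2111,SY)
```

```text
t 15.45 d world [0.0008 0.002  0.0001] tool units [-0.042 -0.008 -0.002] yaw units 0.0 F [ 0.29  0.56 -3.89] M [-0.021  0.021  0.026] w 0.179 gf 73.4
```

I feel gently for the slot's inner wall to fix y.

Request:
{"name": "arm_command", "arguments": {"grip": [0.9,0.9,0.9,0.9], "translation": [[-0.02,0,0],[-0.02,0,0],[0,0,0],[0,0,0]], "yaw": [0,0,0,0]}}

```text
time_s: 15.85
tool_pos: [0.5909, 0.1161, 0.2111]
ee_rot: [-0.0, -0.631, 0.776, 0.0]
contact_force: [0.1, -0.4, -4.3]
width: 0.18
grasp_force: 73.4
```

Request:
{"name": "arm_command", "arguments": {"grip": [0.9,0.9,0.9], "translation": [[-0.02,0,0],[0,0,0],[0,0,0]], "yaw": [0,0,0]}}

```text
time_s: 16.15
tool_pos: [0.5911, 0.117, 0.2111]
ee_rot: [-0.0, -0.631, 0.776, 0.0]
contact_force: [0.5, -1.1, -4.4]
width: 0.177
grasp_force: 73.4
```

Request:
{"name": "arm_command", "arguments": {"grip": [0.9,0.9,0.9], "translation": [[-0.02,0,0],[0,0,0],[0,0,0]], "yaw": [0,0,0]}}

```text
time_s: 16.45
tool_pos: [0.5913, 0.118, 0.2111]
ee_rot: [-0.0, -0.631, 0.776, 0.0]
contact_force: [0.9, 0.5, -5.0]
width: 0.178
grasp_force: 73.4
```

Request:
{"name": "arm_command", "arguments": {"grip": [0.9,0.9,0.9], "translation": [[-0.02,0,0],[0,0,0],[0,0,0]], "yaw": [0,0,0]}}

```text
time_s: 16.75
tool_pos: [0.5915, 0.1188, 0.2111]
ee_rot: [-0.0, -0.631, 0.776, -0.0]
contact_force: [-0.2, -0.6, -4.7]
width: 0.177
grasp_force: 73.4
```

Request:
{"name": "arm_command", "arguments": {"grip": [0.9,0.9,0.9], "translation": [[-0.02,0,0],[0,0,0],[0,0,0]], "yaw": [0,0,0]}}

```text
time_s: 17.05
tool_pos: [0.5915, 0.1191, 0.211]
ee_rot: [-0.001, -0.631, 0.776, -0.0]
contact_force: [-0.6, -4.8, -3.7]
width: 0.175
grasp_force: 73.4
```

Wall contact is at y≈0.119 (-4.8 N). I back off to centre the pin in the notch and lower.

Request:
{"name": "arm_command", "arguments": {"grip": [0.9,0.9,0.9,0.9], "translation": [[0.03,0,0],[0.03,0,0],[0,0,0],[0,0,0]], "yaw": [0,0,0,0]}}

```text
time_s: 17.45
tool_pos: [0.5913, 0.1175, 0.2112]
ee_rot: [0.001, -0.631, 0.776, 0.0]
contact_force: [-0.4, 0.1, -4.5]
width: 0.175
grasp_force: 73.4
```

Request:
{"name": "arm_command", "arguments": {"grip": [0.9,0.9,0.9,0.9,0.9], "translation": [[0,0,0.03],[0,0,0.03],[0,0,0.03],[0,0,0],[0,0,0]], "yaw": [0,0,0,0,0]}}

```text
time_s: 17.95
tool_pos: [0.5911, 0.117, 0.2065]
ee_rot: [-0.0, -0.631, 0.776, 0.0]
contact_force: [-0.7, 0.5, -5.0]
width: 0.181
grasp_force: 73.4
```

Request:
{"name": "arm_command", "arguments": {"grip": [0.9,0.9,0.9,0.9,0.9], "translation": [[0,0,0.04],[0,0,0.04],[0,0,0.04],[0,0,0],[0,0,0]], "yaw": [0,0,0,0,0]}}

```text
time_s: 18.45
tool_pos: [0.5911, 0.117, 0.2005]
ee_rot: [-0.0, -0.631, 0.776, -0.0]
contact_force: [-0.0, 0.9, -3.8]
width: 0.178
grasp_force: 73.4
```

The pin is in the notch and past the corner: 2.0065 → 0.2005 with no contact. Now the last 3 mm.

Request:
{"name": "arm_command", "arguments": {"grip": [0.9,0.9,0.9,0.9], "translation": [[0,0,0.025],[0,0,0.025],[0,0,0],[0,0,0]], "yaw": [0,0,0,0]}}

```text
time_s: 18.85
tool_pos: [0.5911, 0.117, 0.198]
ee_rot: [-0.0, -0.631, 0.776, -0.0]
contact_force: [0.8, -0.4, -3.8]
width: 0.181
grasp_force: 73.4
```

Request:
{"name": "arm_command", "arguments": {"grip": [0.9,0.9,0.9], "translation": [[0,0,0.015],[0,0,0],[0,0,0]], "yaw": [0,0,0]}}

```text
time_s: 19.15
tool_pos: [0.5911, 0.117, 0.1973]
ee_rot: [-0.0, -0.631, 0.776, -0.0]
contact_force: [-0.8, -0.5, -3.9]
width: 0.175
grasp_force: 73.4
```

Request:
{"name": "arm_command", "arguments": {"grip": [0.9,0.9,0.9], "translation": [[0,0,0.015],[0,0,0],[0,0,0]], "yaw": [0,0,0]}}

```text
time_s: 19.45
tool_pos: [0.5912, 0.117, 0.1971]
ee_rot: [0.0, -0.631, 0.776, -0.0]
contact_force: [-2.0, -0.3, -0.5]
width: 0.174
grasp_force: 73.9
```

Seated exactly where predicted (0.1971 = 0.2091 - 0.012). I unload the last bit and release with a partial opening, since the rod is near the fingers.

Request:
{"name": "arm_command", "arguments": {"grip": [0.9,0.9], "translation": [[0,0,0.01],[0,0,0]], "yaw": [0,0], "squeeze": 30}}

```text
time_s: 19.65
tool_pos: [0.5912, 0.117, 0.197]
ee_rot: [0.0, -0.631, 0.776, -0.0]
contact_force: [-3.0, 0.2, 2.5]
width: 0.179
grasp_force: 74.3
```

Request:
{"name": "arm_command", "arguments": {"grip": [0.6,0.5,0.4,0.3,0.2,0.1,0.1,0.1], "translation": [[0,0,0],[0,0,0],[0,0,0],[0,0,0],[0,0,0],[0,0,0],[0,0,0],[0,0,0]], "yaw": [0,0,0,0,0,0,0,0]}}

```text
time_s: 20.45
tool_pos: [0.5912, 0.117, 0.1961]
ee_rot: [0.0, -0.631, 0.776, -0.0]
contact_force: [-0.2, 0.5, 0.1]
width: 0.449
grasp_force: 0.0
```

Run:
```python
from h import *
plan(sworld(-.062,0),.2971,SY)
c=cam('scene')
cv2.imwrite('pics/p8.png',cv2.resize(c['frame'][200:330,260:390],(600,600),interpolation=2)[:,:,::-1])
```

```text
t 20.45 d world [ 1.00e-04 -9.00e-04  1.01e-01] tool units [ 0.017 -0.007 -2.021] yaw units 0.0 F [-0.24  0.51  0.07] M [ 0.038  0.018 -0.075] w 0.449 gf 0.0
```

View pics/p8.png

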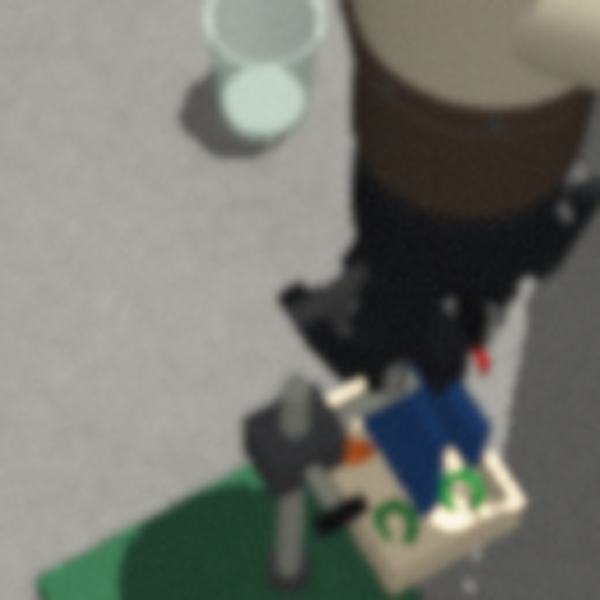

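The fingers are open with no contact force, and the caddy hangs upright with the pin running into the plate at (380,390). Now I retreat straight up, slowly at first.

Request:
{"name": "arm_command", "arguments": {"grip": [0.1,0.1,0.1,0.1,0.1,0.1,0.1,0.1,0.1,0.1], "translation": [[0,0,-0.1],[0,0,-0.2],[0,0,-0.2],[0,0,-0.3],[0,0,-0.4],[0,0,-0.5],[0,0,-0.5],[0,0,-0.4],[0,0,-0.2],[0,0,0]], "yaw": [0,0,0,0,0,0,0,0,0,0]}}

```text
time_s: 21.5
tool_pos: [0.5916, 0.1172, 0.3383]
ee_rot: [0.002, -0.631, 0.776, -0.001]
contact_force: [-1.0, -0.0, -0.1]
width: 0.449
grasp_force: 0.0
```

Request:
{"name": "arm_command", "arguments": {"grip": [0.1,0.1,0.1,0.1,0.1,0.1,0.1,0.1,0.1,0.1], "translation": [[0.4,0.1,0],[0.6,0.2,0],[0.6,0.2,0],[0.6,0.2,0],[0.6,0.2,0],[0.4,0.1,0],[0.2,0,0],[0,0,0],[0,0,0],[0,0,0]], "yaw": [0,0,0,0,0,0,0,0,0,0]}}

```text
time_s: 22.5
tool_pos: [0.5081, -0.0385, 0.3355]
ee_rot: [-0.0, -0.631, 0.775, 0.0]
contact_force: [1.5, 0.4, -0.1]
width: 0.453
grasp_force: 0.0
```

Run:
```python
from h import *
print(r.observe()['time_s'])
c=cam('scene');f=c['frame'];P=stand(cloud(c))
near=(abs(P[...,0]+.062)<.06)&(abs(P[...,1])<.06)
for n,lo,hi in(('griptop',.226,.25),('tray',.05,.095)):
    Q=P[near&(P[...,2]>lo)&(P[...,2]<hi)];print(n,len(Q),np.percentile(Q,[2,50,98],0).round(4).tolist())
g=P[near&(P[...,2]>.226)&(P[...,2]<.25)];print(cv2.minAreaRect((g[:,:2]*1000).astype(np.float32)))
cv2.imwrite('pics/p9.png',np.hstack([cv2.resize(f[220:350,260:390],(400,400),interpolation=2),cv2.resize(f,(400,400))])[:,:,::-1])
```

```text
22.5
griptop 200 [[-0.0677, -0.0204, 0.2268], [-0.0588, 0.0007, 0.2324], [-0.0511, 0.0216, 0.2351]]
tray 865 [[-0.0932, -0.0404, 0.0561], [-0.0563, 0.0227, 0.0696], [-0.0256, 0.0466, 0.0895]]
((-35.24143600463867, -0.2786216735839844), (44.20068359375, 66.15108489990234), 89.07384490966797)
```

View pics/p9.png

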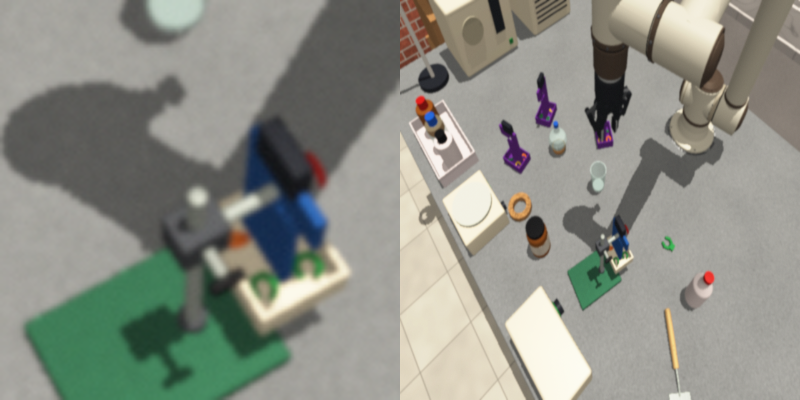

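The caddy hangs level and free on the pin, with the grip top at z≈0.234 and the tray underside at z≈0.056. The other things are unmoved.

```bash
python3 -c "
from rig import r
print(r.hand_in())"
```

```text
the job is handed in; nothing more can be done
None
```

The caddy hangs upright and free, its notch settled on the retort stand's pin with the gripper clear; the other things look unmoved, and the job was handed in at about 22.5 s.

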